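Tip a tray of barrel bungs into the catch box

TASK

Bring the plywood catch box up to the tipping tray until it butts squarely and centrally against the foot board, under the tray's open mouth. Then press the rim at the mouth end down until the tray sits firmly on its rubber tilt stop, whose height is set differently each time and has to be found by feel without forcing the tray, and keep it pressed there until all four bungs have slid out into the box. Ease the tray back up to its level rest without letting it bang, and leave the mallet, spray bottle and wax tin alone.

Things in the scene. Friction and masses are not known exactly. Their poses are not given: they have to be found in the camera images.
- stand: Fixed stand of the tipping tray: plywood foot board 220 (x) x 235 (y) x 18 high, two green uprights, a rear rest bar and the tilt stop. Origin on the bench straight below the pivot. y points along the tray to its open mouth, z up; the pivot line runs along x, 190 mm above the bench. The foot board spans x -110 to +110; its end face on the mouth side is at y = +85.
- tray: Sheet-metal tray, 320 long, 156 wide, 3 thick, walls 45 high inside, no wall at the mouth, 0.95 kg. Origin on the pivot in mid-width; y to the mouth, z square to its floor (upper face z = -20). Back end y = -170, mouth edge y = +150. Both side walls end in an out-turned flat rim 20 wide (|x| 78 to 98, top z = +25), the edge to press. Back-heavy: it swings back level by itself.
- tray_hinge (a joint): Tilt of the tray: 0 level on its rear rest, growing as the mouth goes down. It meets the stop somewhere between 0.40 and 0.70 rad. Let back faster than 1.2 rad/s it bangs.
- tray_rim (a point): Point on top of the tray's -x rim (robot's side), mid-width of the rim, 130 mm from the pivot towards the mouth, 20 mm short of the mouth edge. It goes down almost straight, some 50 to 90 mm, to the stop. Pressing here takes about 3 to 6 N on the way, then about 5 N more per mm once the stop is met; 10 to 14 N is firm, more than 22 N on the tray is forcing it.
- stop: Bracket of the tilt stop, green block 50 x 36 x 65 fixed on the foot board under the tray, 60 mm from the pivot towards the mouth; origin in the middle of its underside. A set screw with a 22 mm black rubber pad stands up from it; its height is reset from batch to batch over some 24 mm and is not measured by this reading. The rubber gives about 20 N per mm.
- catch_box: Loose open plywood box, outside 200 (x) x 180 (y) x 70 high, walls and floor 10 thick, 0.6 kg. Origin in the middle of its underside, z up. When home, one of its two 200 mm walls (the -y one) touches the foot board's end face, so its origin is then 175 mm from the stand's origin along the stand's y axis, with x = 0. The walls can be gripped from above or pushed; sliding it empty takes 3 to 6 N.
- bung0: Tapered turned wooden barrel bung, 44 mm across below, 50 mm above, 32 mm high, about 40 g; origin in the middle of its small end, z towards the wide end. Stands loose at the back of the tray; how slippery it is varies (starts to slide at a tilt of about 0.22 to 0.36 rad).
- bung1: Tapered turned wooden barrel bung, 44 mm across below, 50 mm above, 32 mm high, about 40 g; origin in the middle of its small end, z towards the wide end. Stands loose at the back of the tray; how slippery it is varies (starts to slide at a tilt of about 0.22 to 0.36 rad).
- bung2: Tapered turned wooden barrel bung, 44 mm across below, 50 mm above, 32 mm high, about 40 g; origin in the middle of its small end, z towards the wide end. Stands loose at the back of the tray; how slippery it is varies (starts to slide at a tilt of about 0.22 to 0.36 rad).
- bung3: Tapered turned wooden barrel bung, 44 mm across below, 50 mm above, 32 mm high, about 40 g; origin in the middle of its small end, z towards the wide end. Stands loose at the back of the tray; how slippery it is varies (starts to slide at a tilt of about 0.22 to 0.36 rad).
- mallet: Wooden mallet lying on the bench, handle 28 thick and 200 long, head 65 x 120 x 64; origin on the bench near the middle, x along the handle to the head. Leave alone.
- spray_bottle: Green spray bottle, 72 across, 203 high, standing; origin under its centre. Leave alone.
- wax_tin: Red tin with steel lid, 88 across, 59 high; origin under its centre. Leave alone.
There are look-alikes about, which are no part of the job. Leave any purple look-alike of the bung0 alone.

How it is judged:
By the outcome, as a careful person would: the job done as asked, in the order asked, and still so for the second after the job is handed in, with the robot touching nothing.
It also fails if it takes over 51 s, if anything falls off the work surface, if the arm or the gripper's body presses on something with over 40 N, if the wrist force passes 120 N, or if a joint passes its speed limit or range.

ROBOT

A 6-joint arm with a two-finger parallel gripper is mounted at the origin on the work surface. World frame = base frame: x ahead of the robot, y to its left, z up, the work surface at z = 0. Lengths are in mm, angles in degrees, forces in N, time in s.
With the tool pointing down it reaches from about 350 to 850 mm from the base axis. Payload 8.1 kg.
Tool frame: the origin (TCP) lies between the finger pads; the fingertips stand 22 mm ahead of it and the grasp point (between the pads) lies 3 mm ahead of it; z points along the fingers, y is the direction in which the jaws open and shut (so a half turn about z gives the same grasp; the last joint's range is limited). The gripper opens to 85 mm and grips with 20 to 120 N. Pads are 22 mm wide; open, the fingers measure 114 mm over their backs; the gripper's body (76 mm by 85 mm) begins 54 mm behind the grasp point. The pads swing forward as they close: fully open they stand 13 mm farther back than shut.
Start: joints at [61.742, 7.471, 85.268, -0, 87.261, -4.893], TCP at [237.934, 550.811, 215.592] pointing down, gripper open.
Joint ranges: [-169.43, 169.43], [-51.17, 129.36], [1.28, 143.12], [-76.62, 256.62], [0, 156.53], [-152.29, 152.29]. Speed limits (degrees/s): [136.94, 136.94, 159.86, 180, 180, 180].

INTERFACE

Orientations are given as [roll, pitch, yaw] about the fixed x, y, z axes, in that order (R = Rz(yaw) Ry(pitch) Rx(roll)).
In Python, from bench import r gives the robot as it stands.
- The arm moves only by the tool drive_tool, never from a script. Its argument "moves" is a list of rows, each a list of 2 entries, a list of its own where there are three numbers: the shift along the world's x, y, z in mm, then the turn about the world's z in degrees. A call has exactly 8 rows; each row is the pose to reach, as a shift and turn from the pose commanded when the call began; what a row does not reach only later rows make up. A row lasts 1/12 s, in which the tool goes at most 41.7 mm and 7.16 degrees, less where a joint would pass 70% of its speed; a pose out of reach is approached as far as the arm can. A call with a gripper value outside its range is refused whole. "fingers" is the finger opening in mm, from 0 to 85.4, set as the call begins (left out, the last holds). The fingers move at their own pace and stop on an object; "squeeze" is the grip in N (left out, the last holds). Time passes only in rows, so rows that repeat a pose let the fingers close, or fill a call up. It gives the time, the measured TCP pose, the force and the opening at its end, in the units of the state.
- r.sense(): the state, without advancing time (a new reading comes with each control period).
- r.snapshot(name): name is "side" or "top"; returns a dict with "pixels" (420x560x3 uint8, red, green, blue), "camera_matrix" (3x3 intrinsics, pixels), "xyz" and "orientation" of the camera in the world. Camera axes: x right, y down, z forward; pixel columns grow to the right and rows downward; lengths in mm; the calibration is good to about 2 mm. A picture is of the moment at which its call begins. There is no depth.
- r.hand_in(): hands the job in, once; it reports no verdict.
The state is a dict: "time": time; "joint_pos": joint angles; "qd": joint speeds; "joint_efforts": joint torques, N m; "tool_pos": TCP position; "tcp_rot": TCP orientation; "ft_force": force on the tool from outside, world axes, zero at the start; "wrist_torque": the same for the moment, N m; "finger_gap": finger opening in mm.
Only numpy, scipy, OpenCV 4.12 (cv2) and the standard library are available. Lean on these libraries where they do the work, as an engineer would, in place of code of your own. Each camera call takes 0.05 s, during which the arm holds its last target.

## Working session

There is one attempt and no reset: what is moved stays moved. The work goes in short steps, Python scripts to look and compute and a tool call to move; the robot and the scene stay as the last step left them, time stands still between calls to the robot, and variables do not carry over. Pictures are saved under pics/ and viewed, and the job is handed in when it is done.

Besides the shell and the picture viewer there is one more tool, called after "Request:" as a command line: name --argument value ..., lists and objects as JSON in quotes. drive_tool: Moves the arm, as the interface text tells. Its arguments: {"type":"object","properties":{"moves":{"type":"array","items":{"type":"array"}},"fingers":{"type":"number"},"squeeze":{"type":"number"}},"required":["moves"]}

```bash
mkdir -p pics; cat > h.py <<'E'
import numpy as np,cv2,json
from scipy.spatial.transform import Rotation as R
def snap(r,n,f):
    s=r.snapshot(n); cv2.imwrite(f'pics/{f}.png',cv2.cvtColor(s['pixels'],cv2.COLOR_RGB2BGR))
    np.savez(f'pics/{f}.npz',p=s['pixels'],K=s['camera_matrix'],x=s['xyz'],o=np.array(s['orientation'])); return s
def load(f):
    d=np.load(f'pics/{f}.npz'); o=d['o']
    M=o if o.shape==(3,3) else R.from_euler('xyz',o,degrees=True).as_matrix()
    return d['p'],d['K'],d['x'],M
def onz(f,u,v,z):
    p,K,x,M=load(f); d=M@np.linalg.inv(K)@np.array([u,v,1.]); return x+d*(z-x[2])/d[2]
def proj(f,P):
    p,K,x,M=load(f); c=K@(M.T@(np.array(P)-x)); return c[:2]/c[2]
E
python3 - <<'E'
from bench import r
from h import *
for n in('top','side'):
    s=snap(r,n,n+'0'); print(n,s['xyz'],s['orientation'],s['camera_matrix'])
print(r.sense())
E
```

```text
top [ 231.19618615  -29.24170291 1295.18465049] [-1.67891863e+02 -1.18048558e-01 -8.92994734e+01] [[438.04852285   0.         284.45430679]
 [  0.         438.04852285 211.0086061 ]
 [  0.           0.           1.        ]]
side [ 369.95583014 -835.33239619  950.10643691] [-133.57350344    0.73900262   -6.71630014] [[378.94725      0.         275.90351467]
 [  0.         378.94725    205.17091512]
 [  0.           0.           1.        ]]
{'time': 0.1, 'joint_pos': array([ 6.17395211e+01,  7.51254195e+00,  8.53239822e+01,  1.94725138e-03,
        8.72625427e+01, -4.89490747e+00]), 'qd': array([-0.01027011, -0.01974181, -0.11043534,  0.08957795,  0.06962569,
        0.00875166]), 'joint_efforts': array([ 7.84273070e-04, -5.70954108e+01, -5.01940978e+01, -2.22705012e-04,
        8.20921850e-03,  5.91980182e-06]), 'tool_pos': array([237.6887398 , 550.32889404, 214.62197501]), 'tcp_rot': array([-1.79901460e+02, -1.03909872e-02,  1.56634325e+02]), 'ft_force': array([-0.79827993, -0.15622357,  0.1073703 ]), 'wrist_torque': array([-0.03387381, -0.00068186,  0.02701373]), 'finger_gap': 85.19473812206155}
```

View pics/top0.png

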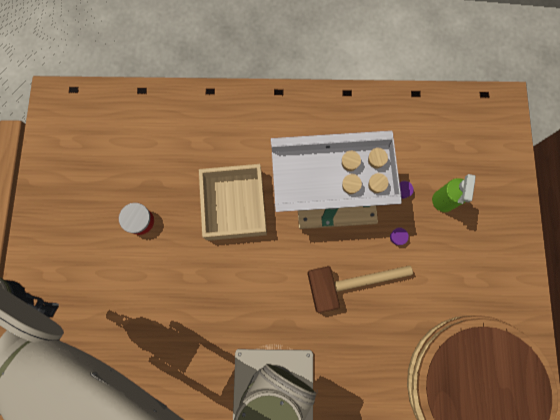

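View pics/side0.png

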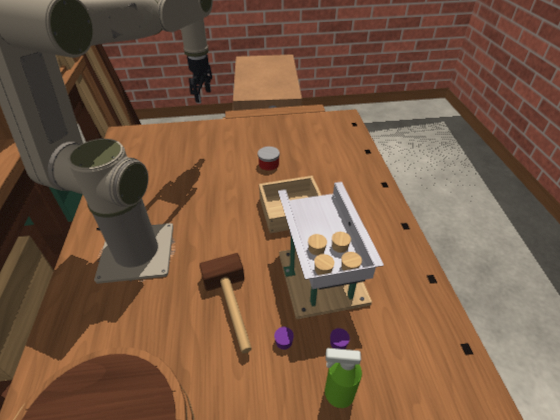

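The top view shows the box (≈232,203), the tray with its mouth towards world +y (left, mouth edge ≈274,175), the bungs (≈365,170) and the mallet on the robot side. I'll enlarge crops to get the corners.

```bash
python3 - <<'E'
from h import *
im=cv2.imread('pics/top0.png'); c=im[120:250,190:420]; cv2.imwrite('pics/c1.png',cv2.resize(c,None,fx=3.4,fy=3.4,interpolation=cv2.INTER_CUBIC))
im=cv2.imread('pics/side0.png'); c=im[170:320,250:390]; cv2.imwrite('pics/c2.png',cv2.resize(c,None,fx=4,fy=4,interpolation=cv2.INTER_CUBIC))
E
```

```text
(no output)
```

View pics/c1.png

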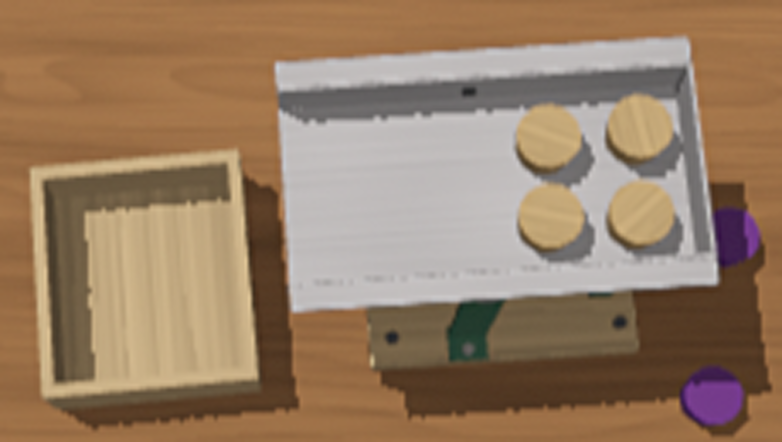

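View pics/c2.png

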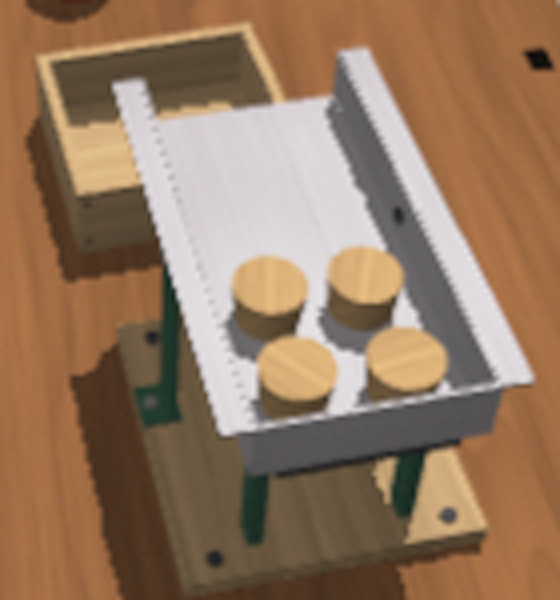

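```bash
python3 - <<'E'
from h import *
def f(n,l,z,o,s):
    P=np.array([onz(n,(a+.5)/s-.5+o[0],(b+.5)/s-.5+o[1],z)[:2] for a,b in l]); return P
def show(t,P,mouth):
    print(t,P.round(1).tolist(),'sides',[round(float(np.linalg.norm(P[i]-P[(i+1)%4])),1) for i in range(4)],'c',P.mean(0).round(1))
T=f('top0',[(277,64),(689,40),(716,283),(293,310)],215,(190,120),3.4)
show('rim top',T,0)
T2=f('side0',[(355,48),(533,382),(222,433),(128,81)],215,(250,170),4); show('rim side',T2,0)
for n,X in(('t',T),('s',T2)):
    d=(X[0]+X[3]-X[1]-X[2]); d/=np.linalg.norm(d); ang=np.degrees(np.arctan2(-d[0],d[1]))
    print(n,'yaw stand',ang,'origin',X.mean(0)+10*d)
B=f('top0',[(31,168),(238,150),(260,383),(44,400)],70,(190,120),3.4); show('box',B,0)
B2=f('side0',[(37,59),(250,24)],70,(250,170),4); print(B2)
for a,b in((B[0],B[1]),(B[3],B[2]),):
    d=a-b; print('box yaw y', np.degrees(np.arctan2(-d[0],d[1])))
for a,b in((B[0],B[3]),(B[1],B[2]),):
    d=a-b; print('box yaw x', np.degrees(np.arctan2(d[1],d[0])))
F=f('top0',[(370,364),(637,350)],18,(190,120),3.4); print('foot',F,np.linalg.norm(F[0]-F[1]));d=F[0]-F[1];print(np.degrees(np.arctan2(-d[0],d[1])))
F=f('side0',[(190,585),(485,533),(120,325)],18,(250,170),4); print('footside',F)
E
```

```text
rim top [[656.5, 8.6], [680.3, -309.2], [487.7, -321.7], [463.1, -6.9]] sides [318.7, 193.0, 315.8, 193.9] c [ 571.9 -157.3]
rim side [[648.8, 10.6], [681.3, -307.9], [489.8, -320.8], [475.2, -4.2]] sides [320.1, 191.9, 316.9, 174.3] c [ 573.8 -155.6]
t yaw stand 4.372426525409556 origin [ 571.13252437 -147.30336289]
s yaw stand 4.243392153911712 origin [ 573.05628282 -145.60866616]
box [[616.1, 223.1], [634.6, 45.8], [431.8, 22.6], [415.2, 201.6]] sides [178.3, 204.1, 179.8, 202.0] c [524.4 123.3]
[[419.07006017 199.9756907 ]
 [616.82751399 223.42758954]]
box yaw y 5.947334910281692
box yaw y 5.278142330160612
box yaw x 6.108065408048329
box yaw x 6.527826053594036
foot [[ 458.22011844  -70.58069932]
 [ 473.5511745  -303.46480195]] 233.38818850825155
3.766419245684489
footside [[ 478.7726899  -303.57224363]
 [ 689.69419807 -289.33146194]
 [ 459.73461172  -70.92855122]]
```

Request:
drive_tool --moves '[[[14,-17,0],3],[[36,-44,0],7],[[58,-72,0],11],[[80,-100,-5],15],[[102,-127,-12],19],[[124,-154,-20],23],[[147,-182,-30],27],[[170,-210,-40],29.4]]' --fingers 45

```text
time: 0.77
tool_pos: [408.6, 339.3, 175.1]
tcp_rot: [180.0, -0.0, -173.7]
ft_force: [0.2, 0.0, -0.4]
finger_gap: 44.9
```

Request:
drive_tool --moves '[[[22,-27,-10],0],[[44,-55,-22],0],[[66,-82,-35],0],[[86,-108,-45],0],[[100,-127,-50],0],[[107,-132,-55],0],[[107,-132,-60],0],[[107,-132,-60],0]]'

```text
time: 1.43
tool_pos: [513.9, 208.9, 114.1]
tcp_rot: [180.0, -0.1, -174.0]
ft_force: [-0.0, -0.2, -1.0]
finger_gap: 45.2
```

```bash
python3 - <<'E'
from bench import r
from h import *
snap(r,'top','top1');snap(r,'side','side1');s=r.sense();print(s['time'],s['tool_pos'],s['tcp_rot'],s['ft_force'],s['finger_gap'])
a=cv2.imread('pics/top1.png')[130:270,180:340];b=cv2.imread('pics/side1.png')[100:250,220:370]
cv2.imwrite('pics/c3.png',np.hstack([cv2.resize(a,(460,400)),cv2.resize(b,(340,400))]))
E
```

```text
1.5333 [514.02943868 209.89903084 115.3638192 ] [ 1.79980966e+02 -5.11436591e-02 -1.73906923e+02] [0.61128168 1.06172877 0.36987041] 45.33641090927394
```

View pics/c3.png

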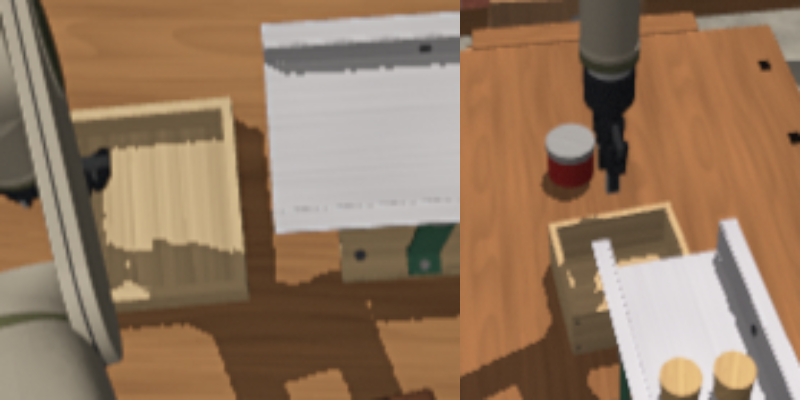

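The fingers straddle the far (+y) wall, with the inner finger visible at crop (95,170) inside the box. Descending and gripping.

Request:
drive_tool --moves '[[[0,0,-8],0],[[0,0,-20],0],[[0,0,-32],0],[[0,0,-42],0],[[0,0,-46],0],[[0,0,-46],0],[[0,0,-46],0],[[0,0,-46],0]]'

```text
time: 2.2
tool_pos: [515.3, 208.9, 70.0]
tcp_rot: [180.0, 0.0, -174.0]
ft_force: [0.0, -0.0, -0.4]
finger_gap: 45.2
```

Request:
drive_tool --moves '[[[0,0,0],0],[[0,0,0],0],[[0,0,0],0],[[0,0,0],0],[[0,0,0],0],[[0,0,0],0],[[0,0,0],0],[[0,0,0],0]]' --fingers 3 --squeeze 40

```text
time: 2.87
tool_pos: [514.9, 208.8, 69.6]
tcp_rot: [-180.0, 0.0, -174.0]
ft_force: [0.2, -0.5, 0.2]
finger_gap: 3.0
```

```bash
python3 - <<'E'
from bench import r
from h import *
snap(r,'top','top2');snap(r,'side','side2');s=r.sense();print(s['time'],s['tool_pos'],s['tcp_rot'],s['ft_force'],s['wrist_torque'],s['finger_gap'])
a=cv2.imread('pics/top2.png')[130:270,180:340];b=cv2.imread('pics/side2.png')[130:280,240:390]
cv2.imwrite('pics/c4.png',np.hstack([cv2.resize(a,(457,400),interpolation=2),cv2.resize(b,(340,340),interpolation=2).copy() if 0 else cv2.resize(b,(340,400),interpolation=2)]))
E
```

```text
2.9667 [514.90577716 208.81088143  69.57458833] [-1.79999127e+02 -3.75143377e-03 -1.73963852e+02] [ 0.06823101 -0.52600408  0.32775785] [-0.03286311  0.02413487 -0.05928653] 3.458339275011821
```

View pics/c4.png

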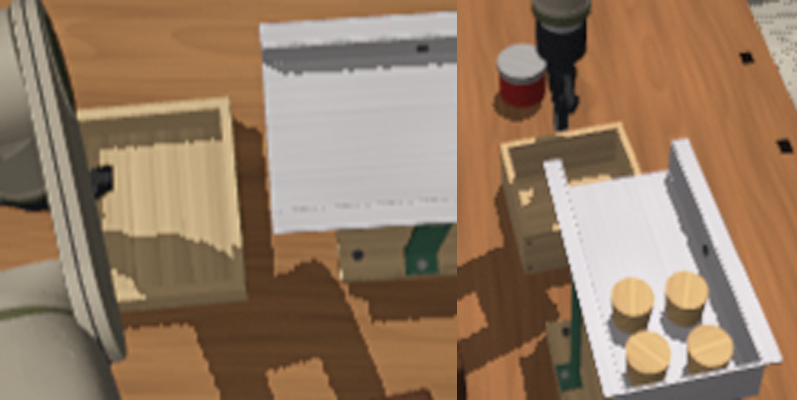

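```bash
python3 - <<'E'
from h import *
for z in (48,70,90): print(z,proj('top2',[515,209,z]),proj('side2',[515,209,z]))
for n in('top2','side2'):
    im=cv2.imread(f'pics/{n}.png'); c=proj(n,[515,209,60]).round().astype(int)
    for z,col in((48,(0,0,255)),(70,(0,255,0))):
        p=proj(n,[515,209,z]); 
    o=c-50; k=im[o[1]:o[1]+90,o[0]:o[0]+90]; k=cv2.resize(k,(400,400),interpolation=2)
    for z,col in((48,(0,0,255)),(70,(0,255,0))):
        p=(proj(n,[515,209,z])-o+.5)*400/90; cv2.circle(k,tuple(int(v) for v in p),4,col,1)
    cv2.imwrite(f'pics/z_{n}.png',k)
cv2.imwrite('pics/c5.png',np.hstack([cv2.imread('pics/z_top2.png'),cv2.imread('pics/z_side2.png')]))
E
```

```text
48 [203.17914516 204.56572871] [285.07963302 185.12309268]
70 [201.80475696 202.84813186] [285.10270545 180.493196  ]
90 [200.51386913 201.23488688] [285.12412805 176.19436766]
```

View pics/c5.png

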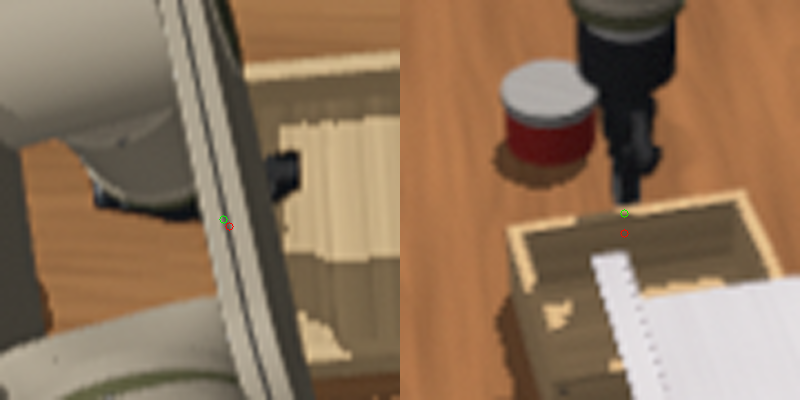

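```bash
python3 - <<'E'
from h import *
out=[]
for n,P in(('side1',[514,209.5,115]),('side2',[515,209,69.6])):
    im=cv2.imread(f'pics/{n}.png'); c=proj(n,P).round().astype(int); o=c-35
    k=cv2.resize(im[o[1]:o[1]+70,o[0]:o[0]+70],(390,390),interpolation=0)
    for dz,col in((0,(0,255,0)),(-22,(0,0,255)),(54,(255,0,0))):
        p=(proj(n,np.array(P)+[0,0,dz])-o+.5)*390/70; cv2.circle(k,tuple(int(v) for v in p),4,col,1)
    out.append(k)
cv2.imwrite('pics/c6.png',np.hstack(out))
E
```

```text
(no output)
```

View pics/c6.png

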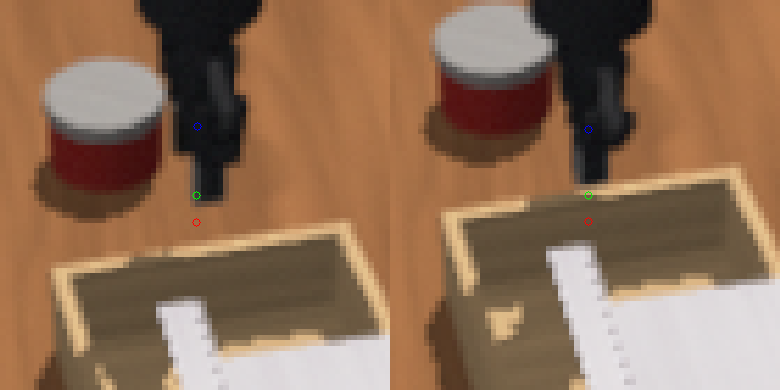

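```bash
python3 - <<'E'
from h import *
for y in (180,187,209,232,240):
  print(y,[(z,proj('side1',[514,y,z]).round(1).tolist()) for z in (93,115,150,195)])
im=cv2.imread('pics/side1.png'); g=im.max(2); c=proj('side1',[514,209.5,115]).round().astype(int); o=c-35
for v in range(150,185,2): print(v, [u for u in range(270,310) if g[v,u]<75][:1],[u for u in range(270,310) if g[v,u]<75][-1:])
E
```

```text
180 [(93, [286.0, 180.7]), (115, [286.0, 175.9]), (150, [286.0, 167.9]), (195, [286.1, 157.2])]
187 [(93, [285.7, 179.5]), (115, [285.7, 174.6]), (150, [285.8, 166.6]), (195, [285.8, 156.0])]
209 [(93, [284.9, 175.6]), (115, [284.9, 170.7]), (150, [284.9, 162.8]), (195, [285.0, 152.1])]
232 [(93, [284.0, 171.6]), (115, [284.0, 166.7]), (150, [284.0, 158.8]), (195, [284.1, 148.2])]
240 [(93, [283.7, 170.2]), (115, [283.7, 165.4]), (150, [283.7, 157.5]), (195, [283.7, 146.9])]
150 [280] [291]
152 [280] [291]
154 [281] [293]
156 [281] [293]
158 [275] [293]
160 [270] [292]
162 [270] [292]
164 [270] [292]
166 [270] [289]
168 [270] [289]
170 [285] [289]
172 [] []
174 [] []
176 [] []
178 [] []
180 [] []
182 [] []
184 [] []
```

The fingers closed on nothing. In the side view the visible tip is about 30 mm higher than the numbers suggest. I'll reopen and go lower in force-watched steps.

Request:
drive_tool --moves '[[[0,0,0],0],[[0,0,0],0],[[0,0,0],0],[[0,0,0],0],[[0,0,-3],0],[[0,0,-6],0],[[0,0,-10],0],[[0,0,-10],0]]' --fingers 45

```text
time: 3.63
tool_pos: [514.1, 208.5, 58.3]
tcp_rot: [-180.0, -0.1, -174.0]
ft_force: [-1.0, 0.1, -0.1]
finger_gap: 45.2
```

Request:
drive_tool --moves '[[[0,0,-2],0],[[0,0,-4],0],[[0,0,-6],0],[[0,0,-8],0],[[0,0,-10],0],[[0,0,-12],0],[[0,0,-12],0],[[0,0,-12],0]]'

```text
time: 4.3
tool_pos: [514.8, 208.8, 47.4]
tcp_rot: [-180.0, -0.0, -174.0]
ft_force: [0.1, 0.6, 0.1]
finger_gap: 45.3
```

```bash
python3 - <<'E'
from bench import r
from h import *
snap(r,'side','side3');snap(r,'top','top3');s=r.sense();print(s['time'],s['tool_pos'],s['ft_force'],s['finger_gap'])
a=cv2.imread('pics/side3.png')[130:230,240:340]
b=cv2.imread('pics/top3.png')[150:250,160:260]
cv2.imwrite('pics/c7.png',np.hstack([cv2.resize(a,(400,400),interpolation=2),cv2.resize(b,(400,400),interpolation=2)]))
E
```

```text
4.4 [515.02264753 208.84905916  47.69775372] [-0.41276681  0.61460139  0.50197958] 44.793600160874874
```

View pics/c7.png

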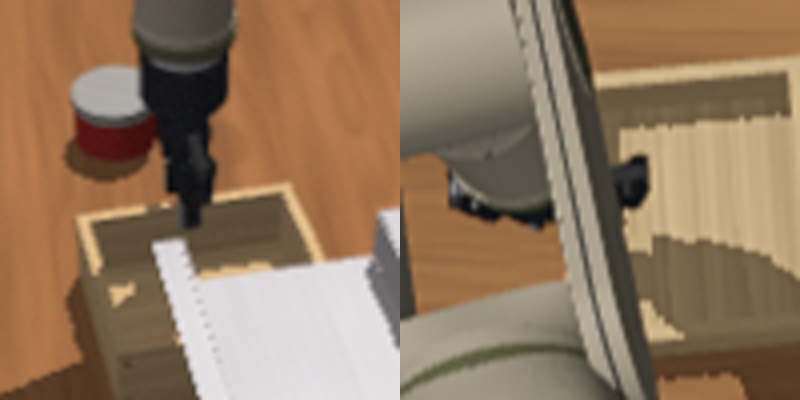

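The inner finger is now visibly inside the box, at (188,215) in the left crop, below the wall top. Closing here, 4 mm lower.

Request:
drive_tool --moves '[[[0,0,-2],0],[[0,0,-4],0],[[0,0,-4],0],[[0,0,-4],0],[[0,0,-4],0],[[0,0,-4],0],[[0,0,-4],0],[[0,0,-4],0]]' --fingers 3 --squeeze 40

```text
time: 5.07
tool_pos: [514.7, 208.9, 43.4]
tcp_rot: [180.0, -0.0, -174.0]
ft_force: [0.3, 2.8, -1.7]
finger_gap: 8.9
```

Gripped (gap 8.9 mm). Pulling the box most of the way, stopping about 15 mm short.

Request:
drive_tool --moves '[[[3,-6,0],0],[[8,-17,0],-0.4],[[14,-29,0],-0.8],[[20,-41,0],-1.2],[[26,-53,0],-1.6],[[32,-65,0],-1.8],[[36,-75,0],-1.8],[[38,-80,0],-1.8]]'

```text
time: 5.73
tool_pos: [553.6, 126.6, 43.5]
tcp_rot: [-180.0, -0.0, -175.9]
ft_force: [-0.8, 2.6, -2.0]
finger_gap: 9.0
```

```bash
python3 - <<'E'
from bench import r
from h import *
snap(r,'side','side4');snap(r,'top','top4');s=r.sense();print(s['time'],s['tool_pos'],s['tcp_rot'],s['ft_force'],s['finger_gap'])
im=cv2.imread('pics/top4.png'); c=im[120:250,190:420]; cv2.imwrite('pics/c8.png',cv2.resize(c,None,fx=3.4,fy=3.4,interpolation=cv2.INTER_CUBIC))
im=cv2.imread('pics/side4.png'); c=im[170:320,240:390]; cv2.imwrite('pics/c9.png',cv2.resize(c,None,fx=4,fy=4,interpolation=cv2.INTER_CUBIC))
E
```

```text
5.8333 [553.42410288 127.03238447  43.4741925 ] [-1.79943188e+02 -1.77327414e-03 -1.75859782e+02] [ 0.42242762 -1.7234033  -1.62072416] 8.496449478444843
```

View pics/c8.png

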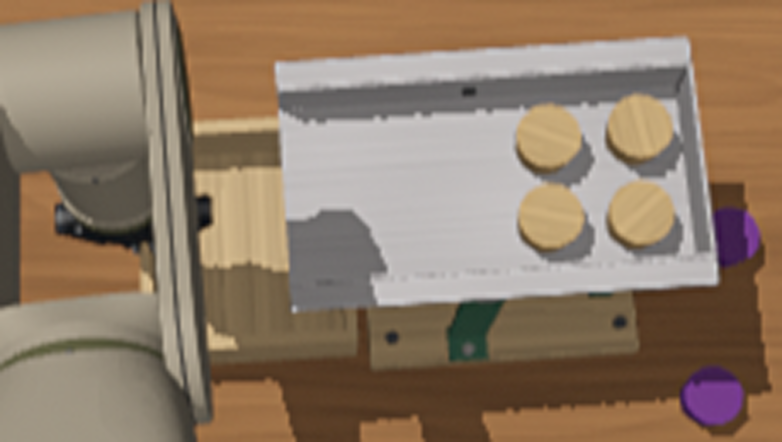

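View pics/c9.png

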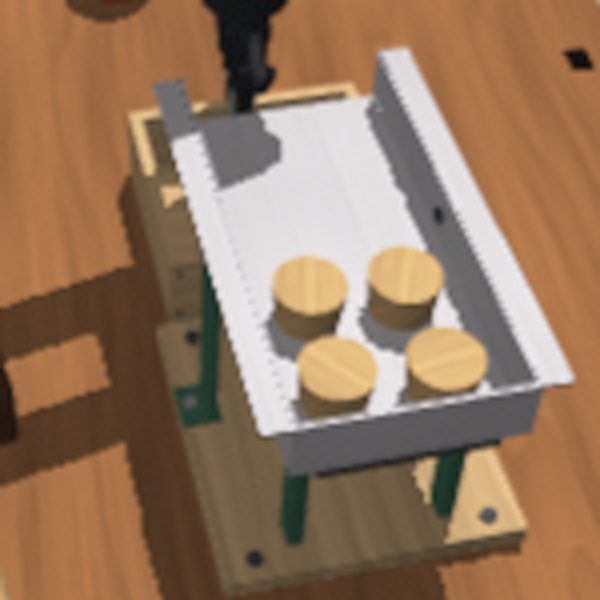

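```bash
python3 - <<'E'
from h import *
im=cv2.imread('pics/top4.png'); c=im[195:240,240:320]; c=cv2.resize(c,None,fx=10,fy=10,interpolation=0); cv2.imwrite('pics/c10.png',c)
im=cv2.imread('pics/side4.png'); c=im[185:225,265:345]; c=cv2.resize(c,None,fx=10,fy=10,interpolation=0); cv2.imwrite('pics/c11.png',c)
E
```

```text
(no output)
```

View pics/c10.png

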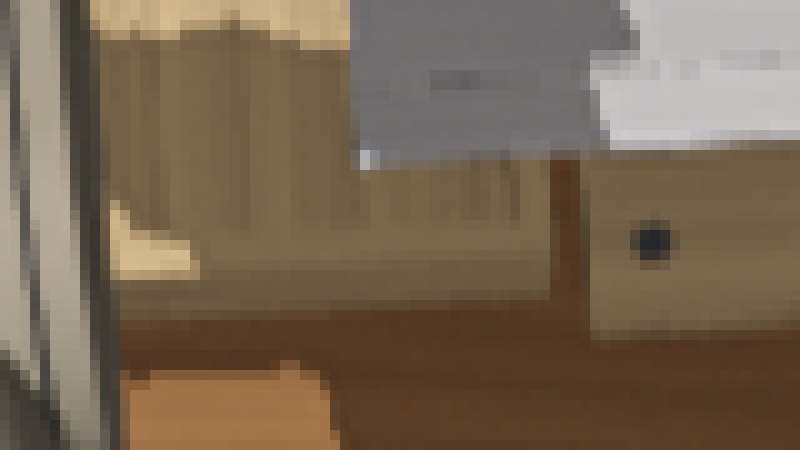

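View pics/c11.png

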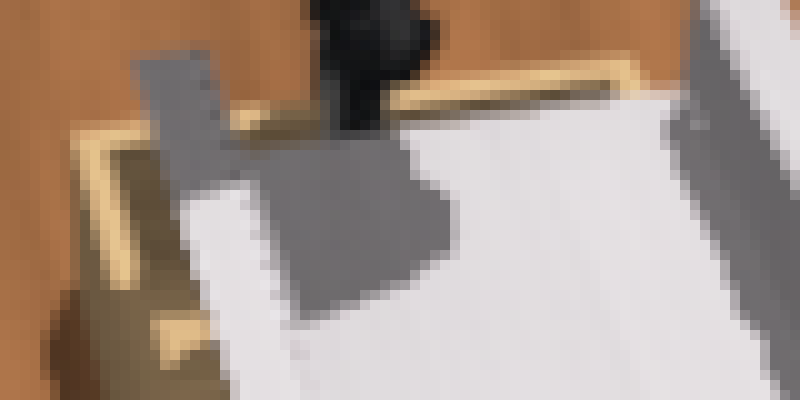

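```bash
python3 - <<'E'
from h import *
O=np.array([572.5,-146.7]);t=np.radians(4.2)
Rt=np.array([[np.cos(t),np.sin(t)],[-np.sin(t),np.cos(t)]])
L=lambda p:(Rt@(p[:2]-O)).round(1)
print('box corner -x-y', L(onz('top4',294.5,221.7,70)))
print('box bottom', L(onz('top4',294.5,224.5,0)))
print('box edge left', L(onz('top4',240+11.5,195+29.3-.5-1,70)))
print('foot corner',L(onz('top4',240+58.5-.5,195+33-.5,18)),L(onz('top0',240+58.5-.5,195+33-.5,18)))
print('side far corners',L(onz('side4',265+7-.5,185+13-.5,70)),L(onz('side4',265+64-.5,185+5.5-.5,70)))
E
```

```text
box corner -x-y [-102.4   96.9]
box bottom [-97.8  94.9]
box edge left [-98.1 219.2]
foot corner [-110.7   85.8] [-110.7   85.8]
side far corners [-96.  279.3] [107. 277.]
```

Request:
drive_tool --moves '[[[-1,-2,0],0],[[-1,-4,0],0],[[-0.9,-6,0],0],[[-0.8,-7,0],0],[[-0.7,-8,0],0],[[-0.6,-9,0],0],[[-0.6,-9.5,0],0],[[-0.6,-10,0],0]]'

```text
time: 6.5
tool_pos: [552.3, 118.9, 43.6]
tcp_rot: [180.0, -0.0, -175.8]
ft_force: [0.4, 2.6, -1.4]
finger_gap: 8.7
```

Request:
drive_tool --moves '[[[0,-0.5,0],0],[[0.1,-1,0],0],[[0.1,-1.5,0],0],[[0.1,-2,0],0],[[0.2,-2.5,0],0],[[0.2,-2.5,0],0],[[0.2,-2.5,0],0],[[0.2,-2.5,0],0]]'

```text
time: 7.17
tool_pos: [552.5, 116.2, 43.5]
tcp_rot: [-180.0, -0.0, -175.8]
ft_force: [0.7, 0.9, -2.5]
finger_gap: 8.5
```

Request:
drive_tool --moves '[[[0,-0.5,0],0],[[0.1,-1,0],0],[[0.1,-1.5,0],0],[[0.1,-2,0],0],[[0.2,-2,0],0],[[0.2,-2,0],0],[[0.2,-2,0],0],[[0.2,-2,0],0]]'

```text
time: 7.83
tool_pos: [552.0, 115.4, 43.5]
tcp_rot: [179.9, -0.1, -175.7]
ft_force: [-4.1, 6.3, -0.5]
finger_gap: 9.0
```

Request:
drive_tool --moves '[[[0,-0.5,0],0],[[0.1,-1,0],0],[[0.1,-1.5,0],0],[[0.1,-2,0],0],[[0.2,-2,0],0],[[0.2,-2,0],0],[[0.2,-2,0],0],[[0.2,-2,0],0]]'

```text
time: 8.5
tool_pos: [551.6, 115.2, 43.6]
tcp_rot: [179.8, -0.1, -175.7]
ft_force: [-5.6, 15.6, 1.9]
finger_gap: 8.8
```

```bash
python3 - <<'E'
from bench import r
from h import *
s=r.sense();print(s['time'],s['tool_pos'],s['tcp_rot'],s['ft_force'],s['wrist_torque'],s['finger_gap'])
E
```

```text
8.5 [551.60381576 115.17371134  43.57861356] [ 1.79765064e+02 -1.15941418e-01 -1.75705439e+02] [-5.55751438 15.59282343  1.86398894] [2.40346156 1.02410242 0.0911495 ] 8.782994312241604
```

Request:
drive_tool --moves '[[[0,2,0],0],[[0,2,0],0],[[0,2,0],0],[[0,2,0],0],[[0,2,0],0],[[0,2,0],0],[[0,2,0],0],[[0,2,0],0]]' --fingers 25

```text
time: 9.17
tool_pos: [553.0, 114.1, 43.6]
tcp_rot: [-180.0, -0.0, -175.8]
ft_force: [-0.5, -0.2, 0.4]
finger_gap: 24.9
```

```bash
python3 - <<'E'
from bench import r
from h import *
s=r.sense();print(s['time'],s['tool_pos'],s['tcp_rot'],s['ft_force'],s['finger_gap'])
snap(r,'top','top5');snap(r,'side','side5')
im=cv2.imread('pics/top5.png'); c=im[195:240,240:320]; a=cv2.resize(c,(800,300),interpolation=0)
im=cv2.imread('pics/side5.png'); c=im[190:220,265:345]; cv2.imwrite('pics/c12.png',np.vstack([a,cv2.resize(c,(800,300),interpolation=0)]))
E
```

```text
9.1667 [552.9646649  114.13825789  43.58814007] [-1.79996163e+02 -5.27051457e-04 -1.75777962e+02] [-0.53319916 -0.22485128  0.40194533] 24.864299421131868
```

View pics/c12.png

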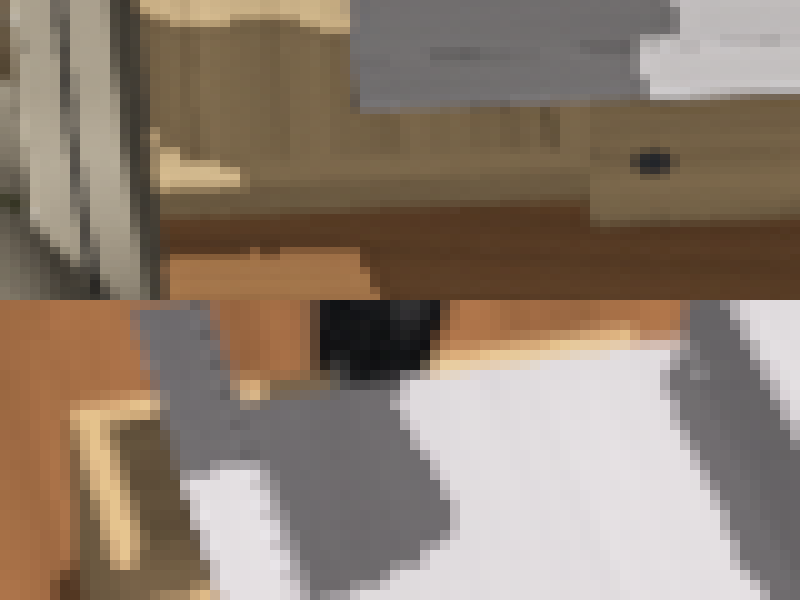

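Request:
drive_tool --moves '[[[0,-2,0],0],[[0,-4,0],0],[[0,-5.5,0],0],[[0,-6.5,0],0],[[0,-7,0],0],[[0,-7.5,0],0],[[0,-8,0],0],[[0,-8,0],0]]'

```text
time: 9.93
tool_pos: [552.9, 107.7, 43.7]
tcp_rot: [179.9, 0.0, -175.7]
ft_force: [-0.3, 8.5, -0.2]
finger_gap: 25.2
```

```bash
python3 - <<'E'
from h import *
O=np.array([572.5,-146.7]);t=np.radians(4.2)
Rt=np.array([[np.cos(t),np.sin(t)],[-np.sin(t),np.cos(t)]])
L=lambda p:(Rt@(p[:2]-O)).round(1)
print('box bottom',L(onz('top5',298.3,225.2,0)),'top edge',L(onz('top5',298.3,222.2,70)),'top edge left',L(onz('top5',256.5,224.5,70)),'bot left',L(onz('top5',256.5,227,0)))
print('foot',L(onz('top5',298.5,227.8,18)))
print('side far corners',L(onz('side5',265+7-.5,190+11-.5,70)),L(onz('side5',265+63.5-.5,190+3-.5,70)))
E
```

```text
box bottom [-100.6   83.7] top edge [-104.5   86.2] top edge left [-103.9  205.3] bot left [-98.5 209.2]
foot [-111.7   84.4]
side far corners [-98.7 264.4] [101.5 264.7]
```

The box is home: the far corners are at stand y 264.4 and 264.7 (should be 265), its centre is within about 1 mm, and there was an 8.5 N seating push. Backing off, lifting, and moving over to the rim.

Request:
drive_tool --moves '[[[0,4,0],0],[[0,8,0],0],[[0,8,6],0],[[0,8,25],0],[[0,8,55],0],[[0,8,90],0],[[0,8,125],0],[[0,8,160],0]]'

```text
time: 10.6
tool_pos: [552.6, 114.1, 205.6]
tcp_rot: [-180.0, -0.0, -175.8]
ft_force: [1.2, -0.2, -0.9]
finger_gap: 24.8
```

Request:
drive_tool --moves '[[[0,0,30],0],[[0,0,55],0],[[-8,-15,65],0],[[-20,-38,65],0],[[-35,-65,65],0],[[-50,-92,65],0],[[-64,-115,65],0],[[-75,-130,65],0]]' --fingers 0

```text
time: 11.27
tool_pos: [476.8, -17.7, 269.2]
tcp_rot: [-179.9, 0.0, -175.8]
ft_force: [-0.4, -0.4, -0.2]
finger_gap: 0.1
```

```bash
python3 - <<'E'
from bench import r
from h import *
s=r.sense();print(s['time'],s['tool_pos'],s['tcp_rot'],s['ft_force'],s['finger_gap'])
P=s['tool_pos']
snap(r,'top','top6');snap(r,'side','side6')
im=cv2.imread('pics/top6.png'); c=im[120:250,190:330]; a=cv2.resize(c,(420,390),interpolation=2)
im=cv2.imread('pics/side6.png'); c=im[130:230,250:350]; b=cv2.resize(c,(390,390),interpolation=2)
for dz,col in((0,(0,255,0)),(-22,(0,0,255))):
  q=(proj('side6',P+[0,0,dz])-[250,130]+.5)*3.9; cv2.circle(b,tuple(int(v) for v in q),4,col,1)
q=(proj('side6',[475.7,-23.3,215])-[250,130]+.5)*3.9; cv2.circle(b,tuple(int(v) for v in q),4,(255,0,255),1)
cv2.imwrite('pics/c13.png',np.hstack([a,b]))
E
```

```text
11.2667 [476.8368996  -17.73322737 269.1830113 ] [-1.79930287e+02  1.75199568e-02 -1.75827077e+02] [-0.4107985  -0.40011839 -0.22656406] 0.12692968691275414
```

View pics/c13.png

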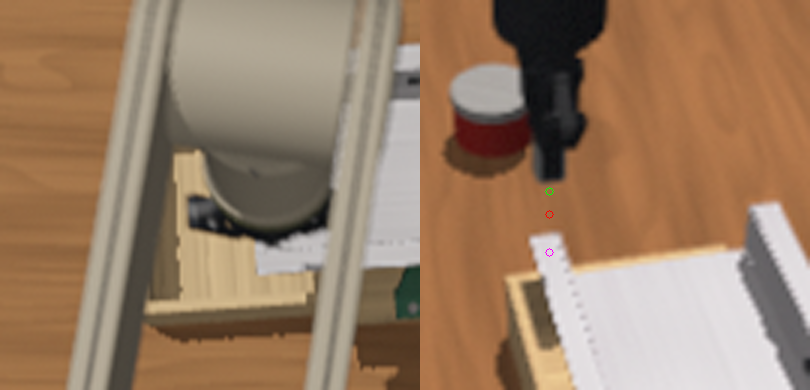

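The tip is visible at (548,178) in the crop, about 10 mm above the TCP mark, so rim contact (z 215) should come near TCP z 205. Descending in two stages.

Request:
drive_tool --moves '[[[-1,-1,-8],0],[[-1,-2,-18],0],[[-1,-2,-28],0],[[-1,-2,-36],0],[[-1,-2,-43],0],[[-1,-2,-48],0],[[-1,-2,-50],0],[[-1,-2,-50],0]]'

```text
time: 12.03
tool_pos: [476.6, -17.4, 217.8]
tcp_rot: [180.0, -0.1, -175.7]
ft_force: [0.0, -0.8, 0.6]
finger_gap: 0.1
```

Request:
drive_tool --moves '[[[0,0,-1.5],0],[[0,0,-3],0],[[0,0,-4.5],0],[[0,0,-6],0],[[0,0,-7.5],0],[[0,0,-9],0],[[0,0,-10.5],0],[[0,0,-12],0]]'

```text
time: 12.7
tool_pos: [476.9, -17.7, 206.4]
tcp_rot: [-180.0, -0.0, -175.8]
ft_force: [-0.3, 0.6, -0.1]
finger_gap: 0.0
```

Request:
drive_tool --moves '[[[0,0,-1.5],0],[[0,0,-3],0],[[0,0,-4.5],0],[[0,0,-6],0],[[0,0,-7.5],0],[[0,0,-9],0],[[0,0,-10.5],0],[[0,0,-12],0]]'

```text
time: 13.37
tool_pos: [477.2, -17.3, 195.3]
tcp_rot: [180.0, 0.1, -175.8]
ft_force: [-1.3, 2.7, 5.9]
finger_gap: -0.5
```

Request:
drive_tool --moves '[[[0,0,-2.5],0],[[0,0,-5],0],[[0,0,-7.5],0],[[0,0,-10],0],[[0,0,-12.5],0],[[0,0,-15],0],[[0,0,-17.5],0],[[0,0,-20],0]]'

```text
time: 14.03
tool_pos: [477.6, -16.9, 175.4]
tcp_rot: [179.9, 0.1, -175.7]
ft_force: [-0.1, 4.1, 5.3]
finger_gap: 0.2
```

Request:
drive_tool --moves '[[[0,0,-1.5],0],[[0,0,-3],0],[[0,0,-4.5],0],[[0,0,-6],0],[[0,0,-7.5],0],[[0,0,-9],0],[[0,0,-10],0],[[0,0,-11],0]]'

```text
time: 14.7
tool_pos: [477.6, -17.2, 164.4]
tcp_rot: [180.0, 0.1, -175.7]
ft_force: [0.7, 3.3, 4.7]
finger_gap: -0.2
```

Request:
drive_tool --moves '[[[0,0,-1],0],[[0,0,-2],0],[[0,0,-3],0],[[0,0,-4],0],[[0,0,-5],0],[[0,0,-5],0],[[0,0,-5],0],[[0,0,-5],0]]'

```text
time: 15.37
tool_pos: [477.6, -17.6, 159.2]
tcp_rot: [-180.0, 0.1, -175.8]
ft_force: [1.8, 1.4, 4.9]
finger_gap: 0.3
```

Request:
drive_tool --moves '[[[0,0,-0.5],0],[[0,0,-1],0],[[0,0,-1.5],0],[[0,0,-2],0],[[0,0,-2.5],0],[[0,0,-3],0],[[0,0,-3.5],0],[[0,0,-3.5],0]]'

```text
time: 16.03
tool_pos: [476.6, -17.8, 154.7]
tcp_rot: [-180.0, -0.0, -175.8]
ft_force: [0.5, -1.2, 3.2]
finger_gap: -0.0
```

```bash
python3 - <<'E'
from bench import r
from h import *
s=r.sense();print(s['time'],s['tool_pos'],s['ft_force'])
snap(r,'top','top7');snap(r,'side','side7')
a=cv2.imread('pics/top7.png')[110:260,190:420]; b=cv2.imread('pics/side7.png')[140:310,250:390]
cv2.imwrite('pics/c14.png',np.hstack([cv2.resize(a,(450,294)),cv2.resize(b,(242,294))]))
E
```

```text
16.0333 [476.58627761 -17.78381836 154.68821054] [ 0.54054543 -1.17251527  3.22075431]
```

View pics/c14.png

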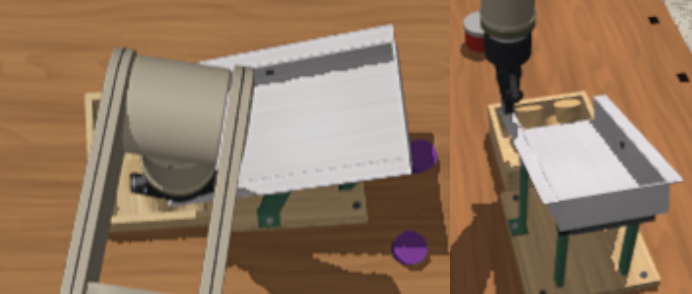

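The tray is tilted and its back is empty. Bungs are already visible in the box at (565,110) in the crop. Continuing to the stop.

Request:
drive_tool --moves '[[[0,0,-0.5],0],[[0,0,-1],0],[[0,0,-1.5],0],[[0,0,-2],0],[[0,0,-2.5],0],[[0,0,-2.5],0],[[0,0,-2.5],0],[[0,0,-2.5],0]]'

```text
time: 16.8
tool_pos: [476.9, -17.7, 152.6]
tcp_rot: [-180.0, -0.0, -175.8]
ft_force: [-0.9, -0.4, 3.8]
finger_gap: 0.2
```

Request:
drive_tool --moves '[[[0,0,-0.5],0],[[0,0,-1],0],[[0,0,-1.5],0],[[0,0,-2],0],[[0,0,-2.5],0],[[0,0,-2.5],0],[[0,0,-2.5],0],[[0,0,-2.5],0]]'

```text
time: 17.47
tool_pos: [477.0, -17.7, 150.1]
tcp_rot: [180.0, 0.0, -175.8]
ft_force: [0.2, 0.3, 4.3]
finger_gap: 0.1
```

Request:
drive_tool --moves '[[[0,0,-0.5],0],[[0,0,-1],0],[[0,0,-1.5],0],[[0,0,-2],0],[[0,0,-2.5],0],[[0,0,-2.5],0],[[0,0,-2.5],0],[[0,0,-2.5],0]]'

```text
time: 18.13
tool_pos: [476.9, -17.6, 147.6]
tcp_rot: [180.0, -0.0, -175.8]
ft_force: [0.3, -0.9, 4.2]
finger_gap: 0.3
```

Request:
drive_tool --moves '[[[0,0,-0.5],0],[[0,0,-1],0],[[0,0,-1.5],0],[[0,0,-2],0],[[0,0,-2.5],0],[[0,0,-2.5],0],[[0,0,-2.5],0],[[0,0,-2.5],0]]'

```text
time: 18.8
tool_pos: [476.9, -17.7, 145.0]
tcp_rot: [180.0, -0.0, -175.8]
ft_force: [-0.4, 0.5, 4.2]
finger_gap: -0.1
```

Request:
drive_tool --moves '[[[0,0,-0.5],0],[[0,0,-1],0],[[0,0,-1.5],0],[[0,0,-2],0],[[0,0,-2.5],0],[[0,0,-2.5],0],[[0,0,-2.5],0],[[0,0,-2.5],0]]'

```text
time: 19.47
tool_pos: [476.9, -17.7, 142.6]
tcp_rot: [180.0, -0.0, -175.8]
ft_force: [-0.0, -0.5, 4.7]
finger_gap: -0.4
```

Request:
drive_tool --moves '[[[0,0,-0.5],0],[[0,0,-1],0],[[0,0,-1.5],0],[[0,0,-2],0],[[0,0,-2.5],0],[[0,0,-2.5],0],[[0,0,-2.5],0],[[0,0,-2.5],0]]'

```text
time: 20.13
tool_pos: [477.0, -17.7, 140.2]
tcp_rot: [-180.0, 0.0, -175.8]
ft_force: [-1.7, -0.1, 5.9]
finger_gap: -0.2
```

Request:
drive_tool --moves '[[[0,0,-0.5],0],[[0,0,-1],0],[[0,0,-1.5],0],[[0,0,-1.5],0],[[0,0,-1.5],0],[[0,0,-1.5],0],[[0,0,-1.5],0],[[0,0,-1.5],0]]'

```text
time: 20.8
tool_pos: [477.2, -17.8, 139.4]
tcp_rot: [-180.0, 0.0, -175.8]
ft_force: [-2.2, -0.6, 9.0]
finger_gap: 0.0
```

Request:
drive_tool --moves '[[[0,0,-0.4],0],[[0,0,-0.8],0],[[0,0,-1.2],0],[[0,0,-1.2],0],[[0,0,-1.2],0],[[0,0,-1.2],0],[[0,0,-1.2],0],[[0,0,-1.2],0]]'

```text
time: 21.47
tool_pos: [477.4, -17.8, 138.7]
tcp_rot: [-180.0, 0.1, -175.8]
ft_force: [-3.7, -0.2, 12.4]
finger_gap: -0.0
```

```bash
python3 - <<'E'
from bench import r
from h import *
s=r.sense();print(s['time'],s['tool_pos'],s['ft_force'])
snap(r,'top','top8');snap(r,'side','side8')
a=cv2.imread('pics/top8.png')[110:260,190:420]; b=cv2.imread('pics/side8.png')[160:310,260:380]
cv2.imwrite('pics/c15.png',np.hstack([cv2.resize(a,(450,294)),cv2.resize(b,(350,294*350//242))[:294]]))
cv2.imwrite('pics/c16.png',cv2.resize(b,None,fx=4,fy=4,interpolation=2))
E
```

```text
21.4667 [477.36183546 -17.81454324 138.69899715] [-3.66157384 -0.21185976 12.44269276]
```

View pics/c16.png

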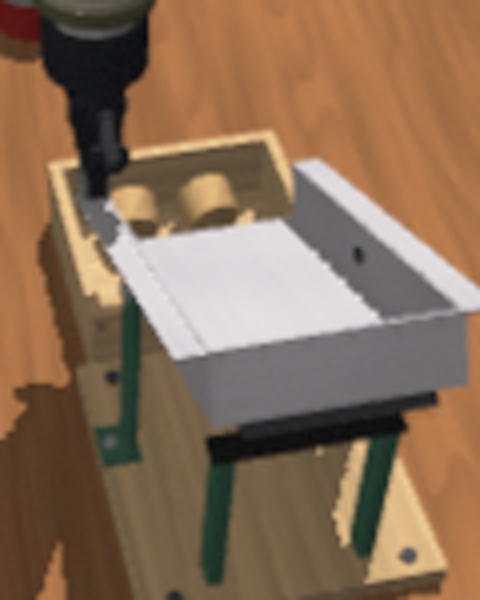

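Firmly on the stop at 12.4 N, and the tray floor is empty. Holding for one more call, then easing up at 50 mm/s or less.

Request:
drive_tool --moves '[[[0,0,0],0],[[0,0,0],0],[[0,0,0],0],[[0,0,0],0],[[0,0,0],0],[[0,0,0],0],[[0,0,0],0],[[0,0,0],0]]'

```text
time: 22.23
tool_pos: [477.4, -17.8, 138.7]
tcp_rot: [-180.0, 0.1, -175.8]
ft_force: [-3.8, 0.5, 14.0]
finger_gap: -0.2
```

Request:
drive_tool --moves '[[[0,0,1],0],[[0,0,3],0],[[0,0,6],0],[[0,0,9],0],[[0,0,12],0],[[0,0,15],0],[[0,0,18],0],[[0,0,21],0]]'

```text
time: 22.9
tool_pos: [476.8, -17.6, 158.6]
tcp_rot: [180.0, -0.0, -175.8]
ft_force: [-1.2, 3.2, 3.8]
finger_gap: 0.2
```

Request:
drive_tool --moves '[[[0,0,3],0],[[0,0,6],0],[[0,0,9],0],[[0,0,12],0],[[0,0,15],0],[[0,0,18],0],[[0,0,21],0],[[0,0,24],0]]'

```text
time: 23.57
tool_pos: [477.0, -17.9, 182.8]
tcp_rot: [-180.0, 0.0, -175.8]
ft_force: [-0.1, 2.2, 3.6]
finger_gap: 0.5
```

Request:
drive_tool --moves '[[[0,0,2],0],[[0,0,4],0],[[0,0,5.5],0],[[0,0,7],0],[[0,0,8.5],0],[[0,0,10],0],[[0,0,11.5],0],[[0,0,13],0]]'

```text
time: 24.23
tool_pos: [476.9, -17.8, 195.5]
tcp_rot: [-180.0, -0.0, -175.8]
ft_force: [0.4, -1.6, 3.5]
finger_gap: 0.0
```

Request:
drive_tool --moves '[[[0,0,1],0],[[0,0,2],0],[[0,0,3],0],[[0,0,4],0],[[0,0,5],0],[[0,0,6],0],[[0,0,7],0],[[0,0,8],0]]'

```text
time: 24.9
tool_pos: [476.6, -17.5, 203.0]
tcp_rot: [180.0, -0.1, -175.8]
ft_force: [0.5, 0.4, 0.4]
finger_gap: -0.1
```

Request:
drive_tool --moves '[[[0,0,1],0],[[0,0,2],0],[[0,0,3],0],[[0,0,4],0],[[0,0,5],0],[[0,0,6],0],[[0,0,7],0],[[0,0,8],0]]'

```text
time: 25.57
tool_pos: [476.9, -17.7, 211.5]
tcp_rot: [180.0, -0.0, -175.8]
ft_force: [-0.3, 0.8, 0.2]
finger_gap: -0.0
```

Contact was lost near z≈203, the level height. Lifting away clear of everything, then looking.

Request:
drive_tool --moves '[[[0,0,15],0],[[0,0,35],0],[[0,0,60],0],[[-5,10,85],0],[[-15,35,105],0],[[-25,65,115],0],[[-40,95,115],0],[[-50,125,115],0]]'

```text
time: 26.23
tool_pos: [426.5, 108.3, 327.9]
tcp_rot: [180.0, 0.1, -175.8]
ft_force: [-0.1, -1.1, -1.5]
finger_gap: 0.2
```

Request:
drive_tool --moves '[[[-15,28,0],0],[[-30,56,0],0],[[-45,84,0],0],[[-60,112,0],0],[[-75,140,0],0],[[-90,168,0],0],[[-98,185,0],0],[[-100,190,0],0]]'

```text
time: 26.9
tool_pos: [325.4, 299.5, 326.5]
tcp_rot: [180.0, -0.0, -175.6]
ft_force: [0.3, -0.5, -0.0]
finger_gap: 0.2
```

```bash
python3 - <<'E'
from bench import r
from h import *
s=r.sense();print(s['time'],s['tool_pos'],s['ft_force'])
snap(r,'top','top9');snap(r,'side','side9')
a=cv2.imread('pics/top9.png')[110:260,180:420]; b=cv2.imread('pics/side9.png')[160:310,260:380]
cv2.imwrite('pics/c17.png',cv2.resize(a,None,fx=3.3,fy=3.3,interpolation=2))
cv2.imwrite('pics/c18.png',cv2.resize(b,None,fx=4,fy=4,interpolation=2))
E
```

```text
26.9 [325.36434621 299.53991012 326.46009313] [ 0.2664051  -0.5297052  -0.03581848]
```

View pics/c17.png

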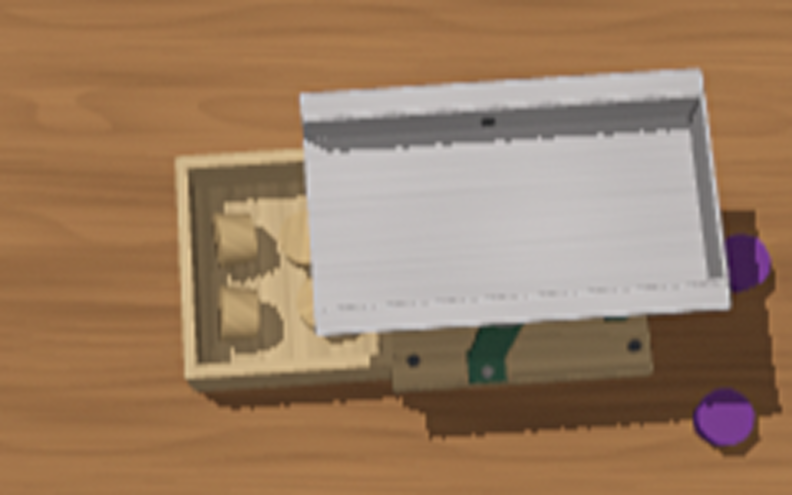

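View pics/c18.png

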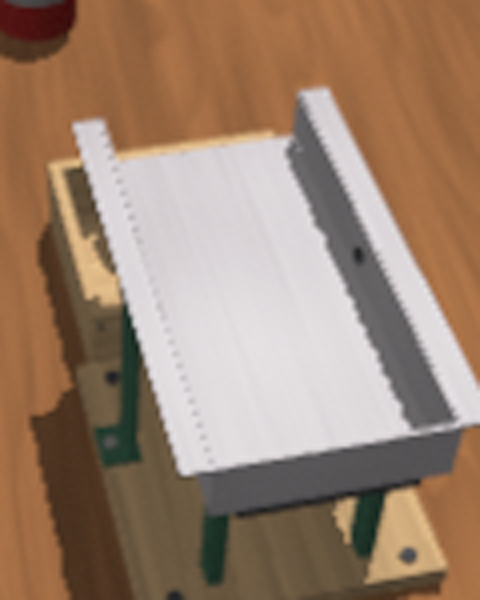

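All four bungs are in the box (two at (238,240) and (240,312), two partly under the mouth near (305,230) and (310,300)). I need to check whether their impact shifted the box.

```bash
python3 - <<'E'
from h import *
a=cv2.imread('pics/top9.png')[195:240,230:330]; b=cv2.imread('pics/top5.png')[195:240,230:330]
cv2.imwrite('pics/c19.png',np.vstack([cv2.resize(a,(800,300),interpolation=0),cv2.resize(b,(800,300),interpolation=0)]))
def f(l,z):
    O=np.array([572.5,-146.7]);t=np.radians(4.2)
    Rt=np.array([[np.cos(t),np.sin(t)],[-np.sin(t),np.cos(t)]])
    return [ (Rt@(onz('top9',180+(a+.5)/3.3-.5,110+(b+.5)/3.3-.5,z)[:2]-O)).round(1).tolist() for a,b in l]
print('far box corners',f([(176,158),(187,380)],70)); print('tray',f([(301,95),(701,70),(729,308),(318,334)],215))
E
```

```text
far box corners [[99.9, 264.6], [-101.3, 262.5]]
tray [[95.2, 149.4], [97.1, -169.5], [-97.7, -169.1], [-99.0, 147.0]]
```

View pics/c19.png

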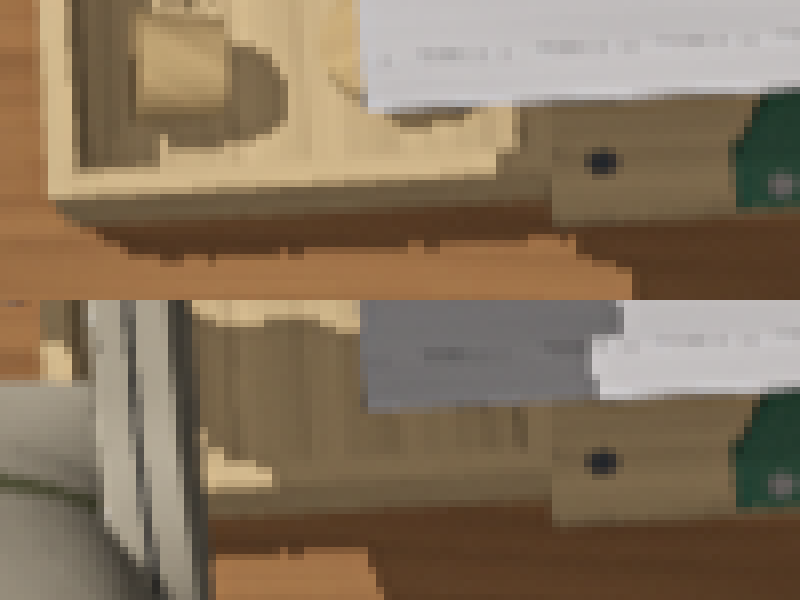

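The box is unmoved. Its far corners sit at x +99.9 and −101.3, y 264.6 and 262.5, which is the same small bias as the tray's own corners, and its wall meets the foot board with no gap. The tray is level with its corners at design position. Handing in.

```bash
python3 -c "
from bench import r
print(r.hand_in()); print(r.sense()['time'])"
```

```text
the job is handed in; nothing more can be done
None
the job is handed in; nothing more can be done
```

The job is done and was handed in at about 27 s of the 51 s allowed. No verdict came back.

- **Box:** I gripped its far wall, pulled it to the foot board and seated it with an open-finger push of about 8.5 N. In the last picture it shows no gap at the foot board and is centred to about 1 mm. Its far corners read stand y 264.6 and 262.5 against a nominal 265. The tray's own mouth corners show the same 2 mm skew, so I take that as measuring error.
- **Press:** With the fingertips on the rim the force was mostly 3–6 N on the way down. It then rose at the stop, about 64 mm below first contact. I held the tray there at 12.4–14.0 N, and no reading went above that. The tray was empty and two bungs showed in the box while it was still pressed.
- **Return:** I eased it up at 36 mm/s or less (about 0.3 rad/s), slowing to 12 mm/s at the end. Contact faded at the level height and the tray sits level.
- **Bungs:** All four are in the box, two lying in full view and two partly under the tray's mouth. I did not touch the mallet, spray bottle, wax tin or purple look-alikes.

**What disagreed:** The first grip closed on air. The side camera showed the fingertips about 30 mm higher than the stated tool length, so I worked from the pictures and force readings after that. The first push with the box still gripped reached 15.6 N, with about 5.6 N sideways, so I released it and pushed again with the fingers open.

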